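# Swap a dried filter bowl for a freshly washed one on the drain rack

## Robot

A 6-joint arm with a two-finger parallel gripper is mounted at the origin on the work surface. World frame = base frame: x ahead of the robot, y to its left, z up, the work surface at z = 0. Lengths are in m, angles in rad, forces in N, time in s.
With the tool pointing down it reaches from about 0.3 to 0.875 m from the base axis. Payload 6.4 kg.
Tool frame: the origin (TCP) lies on the mounting face of the last link; the fingertips stand 173 mm ahead of it and the grasp point (between the pads) lies 155 mm ahead of it (ctrl.tip_reach is the distance from the TCP to the fingertips, in m); z points along the fingers, y is the line along which they close (so a half turn about z gives the same grasp; the last joint's range is limited). The gripper opens to 85 mm and grips with 20 to 120 N. Pads are 22 mm wide; open, the fingers measure 114 mm over their backs; the gripper's body (76 mm by 85 mm) begins 54 mm behind the grasp point. The pads swing forward as they close: fully open they stand 13 mm farther back than shut.
Start: joints at [-1.336, 0.181, 1.607, -0, 1.354, -0.206], TCP at [0.245, -0.52, 0.405] pointing down, gripper open.
Joint ranges: [-2.99, 2.99], [-0.89, 2.07], [0.3, 2.58], [-1.14, 4.28], [0, 2.63], [-3.12, 3.12]. Speed limits (rad/s): [2.57, 2.57, 3.01, 3.14, 3.14, 3.14].

## Interface

Orientations are given as a unit quaternion [w, x, y, z].
In Python, from bench import ctrl gives the robot as it stands.
- The arm moves only by the shell command python3 -m pendant 'ROWS'. ROWS is JSON, a list that holds one entry, the list of rows, each a list of 7 numbers: the opening, from 0 (shut) to 1 (fully open), then the shift along the tool's x, y, z in mm, then the turn, a rotation vector about the tool's x, y, z in rad. A call has 1 to 5 rows; each row is the pose to reach, as a shift and turn from the pose commanded when the call began, along the tool's axes at that moment; what a row does not reach only later rows make up. A row lasts 1/12 s, in which the tool goes at most 41.7 mm and 7.16 degrees, less where a joint would pass 70% of its speed; a pose out of reach is approached as far as the arm can. A call with a gripper value outside its range is refused whole. The fingers move at their own pace and stop on an object; the grip force is fixed at half the most. Time passes only in rows, so rows that repeat a pose let the fingers close. It gives the time, the measured TCP pose, the force, the opening and the grip force at its end, in the units of the state.
- ctrl.get_obs(): the state, without advancing time (a new reading comes with each control period).
- ctrl.camera(name): name is "scene" or "side" or "wrist"; returns the picture (480x640x3 uint8, red, green, blue); there is no depth.
- ctrl.camera_params(name): a dict with "mtx" (3x3 intrinsics, pixels), "world_from_camera" (4x4, takes a point from camera to world coordinates); the wrist camera has in their place "tool_from_camera" (4x4, takes a point from camera to tool coordinates, whose origin is the TCP and whose axes are the flange's). Camera axes: x right, y down, z forward; pixel columns grow to the right and rows downward; lengths in m; the calibration is good to about 2 mm. The wrist camera is an equidistant fisheye: a pixel r from the principal point sees the ray r / f radians off the axis. A picture is of the moment at which its call begins: read the wrist's pose just before it. camera_params takes no time and is no camera call.
- ctrl.hand_in(): hands the job in; it is judged then, once.
Trained networks look in the newest picture that a camera, given by its name, has taken for a name from the list of things; names that differ only in an ending like _2 or _b are one class to them, and where a whole thing is asked for, a point or a joint stands for the part that bears it (a point fixed in the world has none). Each returns a list of dicts, best first, with "confidence" (0 to 1); they miss things now and then, are a little off and sometimes report something else, mostly with a low value. They report only what shows in the picture. A call takes as long as a camera call. They do not tell look-alikes from the thing itself.
- ctrl.boxes_of(camera, name): "point" ([column, row] as shares, 0 to 1, of the picture: columns of its width, rows of its height, amid what is visible of it).
The state is a dict: "time_s": time; "q": joint angles; "dq": joint speeds; "joint_efforts": joint torques, N m; "eef_pos": TCP position; "eef_rot": TCP orientation; "wrist_force": force on the tool from outside, world axes, zero at the start; "torque": the same for the moment, N m; "opening": opening from 0.0 (shut) to 1.0 (fully open); "grasp_force": force on a finger pad.
Only numpy, scipy, OpenCV 4.12 (cv2) and the standard library are available. Lean on these libraries where they do the work, as an engineer would, in place of code of your own. Each camera call takes 0.05 s, during which the arm holds its last target. There are 200 camera calls.

## Task

The bare aluminium filter bowl on the drain rack is dry: lift it straight up off its peg and, keeping it upright and mouth down, set it gently in the white clean-parts tray. Then take the washed blue bowl lying in the cradle, turn it mouth down and lower it gently over the peg that came free until its rim is fully home on the ribs. Leave the two black bowls on their pegs and everything else on the bench where it is.

Things in the scene. Friction and masses are not known exactly. Their poses are not given: they have to be found in the camera images.
- bowl_aluminium: Bare aluminium filter bowl (tube closed at one end) standing mouth down over any one of the three pegs. Origin: centre of the mouth rim; z axis from the mouth to the closed end (up); turn about z arbitrary. OD 60 mm throughout, 120 mm from mouth to flat shoulder, then a hexagon boss 33 mm across corners, 12 mm high. Bore 51 mm, 108 mm deep. 0.2 to 0.4 kg, centre of mass some 65 mm from the mouth.
- bowl_blue: Blue filter bowl lying on the cradle's bars, mouth pointing roughly away from the robot. Origin: centre of the mouth rim; x axis along the bowl, pointing OUT of the mouth (level at first, straight down when mouth down). OD 60 mm throughout, 120 mm from mouth to flat shoulder, then a hexagon boss 33 mm across corners, 12 mm high. Bore 51 mm, 108 mm deep. 0.2 to 0.4 kg, centre of mass some 65 mm from the mouth.
- rack: Fixed steel drain rack, 140 (x) by 370 mm (y), deck top 20 mm above the bench. Three orange tapered pegs along its y axis, 125 mm apart, rise 92 mm above the deck: diameter 42 mm at the deck, 39 at 50 mm up, 22 at 86 mm up, rounded tip. Four 5 mm ribs round each peg carry a bowl's rim. Origin under the middle peg at bench level, z up.
- peg_a (a point): Point on the axis of a peg of the rack (the one at the rack's -y end), at the level of the rib tops, 5 mm above the deck and 25 mm above the bench, where the mouth centre of a fully seated bowl comes to lie. The peg's tip is 87 mm above this point.
- peg_b (a point): Point on the axis of a peg of the rack (the middle one), at the level of the rib tops, 5 mm above the deck and 25 mm above the bench, where the mouth centre of a fully seated bowl comes to lie. The peg's tip is 87 mm above this point.
- peg_c (a point): Point on the axis of a peg of the rack (the one at the rack's +y end), at the level of the rib tops, 5 mm above the deck and 25 mm above the bench, where the mouth centre of a fully seated bowl comes to lie. The peg's tip is 87 mm above this point.
- tray: White square clean-parts tray, fixed, 150 by 150 mm outside, walls 4 mm thick and 14 mm high, floor 4 mm thick. Origin at the centre of its underside, at bench level. It stands on the right of the bench.
- cradle: Wash cradle, fixed: steel drip pan 150 mm (its x) by 100 mm (its y), rim 12 mm high, with two 8 mm bars running along its x axis, 34 mm apart, their tops 26 mm above the bench. The axis of the bowl lying on them is about 51 mm above the bench. Origin at the centre of its underside, at bench level. It stands on the left of the bench.
- bowl_black_short: Black filter bowl, still wet, standing mouth down over another peg of the rack; to be left alone. Like the aluminium one in diameter, but 105 mm from mouth to shoulder (117 mm with the hexagon). Origin at the centre of the mouth, z up to the closed end.
- bowl_black_long: Black filter bowl, still wet, standing mouth down over the remaining peg; to be left alone. 140 mm from mouth to shoulder (152 mm with the hexagon). Origin at the centre of the mouth, z up to the closed end.
- solenoid: Loose solenoid coil lying on the bench, black block about 70 x 44 x 44 mm with an amber plug on top (71 mm high in all) and a knurled nut at one end. Origin at the centre of its underside. To be left alone.
- cartridge: Black spin-on oil filter cartridge with a white band, 90 mm in diameter, 126 mm high, standing on the left. Origin at the centre of its underside. To be left alone.
- tee: Steel pipe tee with three hexagon nuts, 120 mm long, 33 mm high. Origin at the middle of its underside. To be left alone.
- wrench: Steel open-end wrench, 200 mm long, lying flat. Origin at its middle. To be left alone.
- brush: Cleaning brush with a red handle, 190 mm long, lying flat, 20 mm high. Origin at its middle. To be left alone.
- wash_bottle: White plastic wash bottle with a red cap, 68 mm in diameter, about 215 mm high. Origin at the centre of its underside. To be left alone.
Mind the look-alikes: they are no part of the job. What is shaped like the bowl_aluminium but green or red is not meant.

How it is judged:
On the way, in this order (a step that is already met when the one before it is completed fails the run):
1. the aluminium bowl has been lifted clear above the tip of its peg (height (world z) of bowl_aluminium above 0.105 m), for 0.05 s.
2. the aluminium bowl stands mouth down on the floor of the white tray, released (x of bowl_aluminium in the frame of tray between -0.05 and 0.05 m and y of bowl_aluminium in the frame of tray between -0.05 and 0.05 m and z of bowl_aluminium in the frame of tray between 0 and 0.009 m and angle between bowl_aluminium's own z axis and vertical below 0.08 rad and linear speed of bowl_aluminium below 0.02 m/s and angular speed of bowl_aluminium below 0.2 rad/s and contact force between bowl_aluminium and the fingers below 0.1 N), for 0.2 s.
3. the blue bowl sits mouth down over the free peg with its rim on the ribs (((horizontal distance between bowl_blue and peg_a below 0.009 m and z of bowl_blue in the frame of peg_a between -0.005 and 0.005 m) or (horizontal distance between bowl_blue and peg_b below 0.009 m and z of bowl_blue in the frame of peg_b between -0.005 and 0.005 m) or (horizontal distance between bowl_blue and peg_c below 0.009 m and z of bowl_blue in the frame of peg_c between -0.005 and 0.005 m)) and angle between bowl_blue's own x axis and vertical above 3.06159 rad), for 0.2 s.
At the end, for the whole second after the job is handed in: Both released and at rest, upright within 0.08 rad, mouth down: the aluminium bowl on the tray floor (50 mm of centre), the blue one over the freed peg (9 mm of its axis), rim within 5 mm of the ribs. Black bowls within 12 mm, other loose things within 30 mm of their start (all of step 2 and all of step 3 and linear speed of bowl_blue below 0.02 m/s and angular speed of bowl_blue below 0.2 rad/s and contact force between bowl_blue and the fingers below 0.1 N and distance of each of bowl_black_short, bowl_black_long from where it was at the start of the episode below 0.012 m and distance of each of solenoid, cartridge, tee, wrench, brush, wash_bottle from where it was at the start of the episode below 0.03 m); the robot touches nothing.
It fails at once if a black bowl is shifted by more than 12 mm (distance of any of bowl_black_short, bowl_black_long from where it was at the start of the episode above 0.012 m).
It fails at once if another thing on the bench is shifted by more than 30 mm (distance of any of solenoid, cartridge, tee, wrench, brush, wash_bottle from where it was at the start of the episode above 0.03 m).
It fails at once if the aluminium bowl is tipped more than 0.4 rad from upright (angle between bowl_aluminium's own z axis and vertical above 0.4 rad).
It fails at once if the blue bowl is dropped or rammed onto the rack (faster than 0.45 m/s in the last 60 mm above the ribs) ((horizontal distance between bowl_blue and peg_a below 0.04 m and z of bowl_blue in the frame of peg_a below 0.06 m and linear speed of bowl_blue above 0.45 m/s) or (horizontal distance between bowl_blue and peg_b below 0.04 m and z of bowl_blue in the frame of peg_b below 0.06 m and linear speed of bowl_blue above 0.45 m/s) or (horizontal distance between bowl_blue and peg_c below 0.04 m and z of bowl_blue in the frame of peg_c below 0.06 m and linear speed of bowl_blue above 0.45 m/s)).
It fails at once if the aluminium bowl is dropped or rammed into the tray (faster than 0.45 m/s in the last 60 mm above its floor) (x of bowl_aluminium in the frame of tray between -0.07 and 0.07 m and y of bowl_aluminium in the frame of tray between -0.07 and 0.07 m and z of bowl_aluminium in the frame of tray below 0.064 m and linear speed of bowl_aluminium above 0.45 m/s).
It also fails if it takes over 72 s, if anything falls off the work surface, if the arm or the gripper's body presses on something with over 40 N, if the wrist force passes 120 N, or if a joint passes its speed limit or range.

## Working session

There is one attempt and no reset: what is moved stays moved. The work goes in short steps, Python scripts to look and compute and a shell command to move; the robot and the scene stay as the last step left them, time stands still between calls to the robot, and variables do not carry over. Pictures are saved under pics/ and viewed, at most 10 in all, crops included, and the job is handed in when it is done.

```bash
mkdir -p pics; ls; python3 - <<'E'
from bench import ctrl
import cv2
print(ctrl.get_obs())
for c in ["scene","side"]:
    im=ctrl.camera(c); cv2.imwrite(f"pics/{c}0.png",im[:,:,::-1]); 
    p=ctrl.camera_params(c); print(c,p)
    for n in ["bowl_aluminium","bowl_blue","rack","tray","cradle","bowl_black_short","bowl_black_long"]:
        print(n,[( [round(d["point"][0]*640),round(d["point"][1]*480)],round(d["confidence"],2)) for d in ctrl.boxes_of(c,n)][:4])
print(ctrl.camera_params("wrist"))
E
```

```text
pics
{'time_s': 0.0, 'q': array([-1.33631931e+00,  1.81536509e-01,  1.60797004e+00, -3.08046182e-05,
        1.35376894e+00, -2.06300915e-01]), 'dq': array([-0.00037728, -0.00022135, -0.00160578,  0.00107651,  0.00011692,
        0.00088446]), 'joint_efforts': array([ 1.40079883e-03, -4.44866860e+01, -3.51339483e+01, -3.84492305e-04,
        9.04290006e-03,  8.66213895e-06]), 'eef_pos': array([ 0.24527447, -0.51979898,  0.40380478]), 'eef_rot': array([-8.41122661e-04,  9.75811419e-01,  2.18612367e-01, -2.68902572e-05]), 'wrist_force': array([-0.06689533, -0.47523811, -0.36416332]), 'torque': array([ 0.01134501, -0.00924899, -0.02723295]), 'grasp_force': 0.0, 'opening': 0.9992125602614987}
scene {'mtx': array([[541.15928908,   0.        , 323.16264414],
       [  0.        , 541.15928908, 228.65374688],
       [  0.        ,   0.        ,   1.        ]]), 'world_from_camera': array([[-0.56675772,  0.56048806, -0.60385332,  1.35012208],
       [ 0.82383708,  0.39340764, -0.40807217,  0.51745783],
       [ 0.00884093, -0.7287548 , -0.68471766,  1.00467429],
       [ 0.        ,  0.     
[... 955 characters left out ...]
]
rack [([270, 287], 0.59)]
tray [([393, 206], 0.77)]
cradle [([270, 405], 0.85)]
bowl_black_short [([248, 280], 0.86)]
bowl_black_long [([349, 258], 0.68), ([293, 205], 0.6)]
{'mtx': array([[371.64829954,   0.        , 319.20658997],
       [  0.        , 371.64829954, 239.05787511],
       [  0.        ,   0.        ,   1.        ]]), 'tool_from_camera': array([[ 1.15120439e-03, -9.59521412e-01, -2.81633335e-01,
         7.16523680e-02],
       [ 9.99999337e-01,  1.09986865e-03,  3.40357826e-04,
         5.30516226e-04],
       [-1.68209464e-05, -2.81633540e-01,  9.59522042e-01,
         3.02498796e-02],
       [ 0.00000000e+00,  0.00000000e+00,  0.00000000e+00,
         1.00000000e+00]])}
```

View pics/scene0.png

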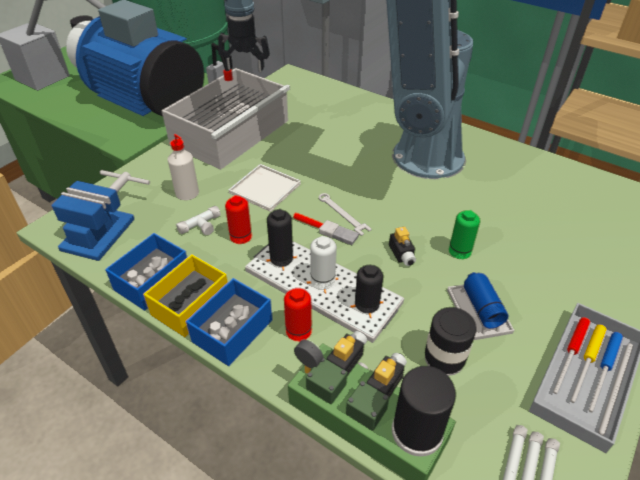

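View pics/side0.png

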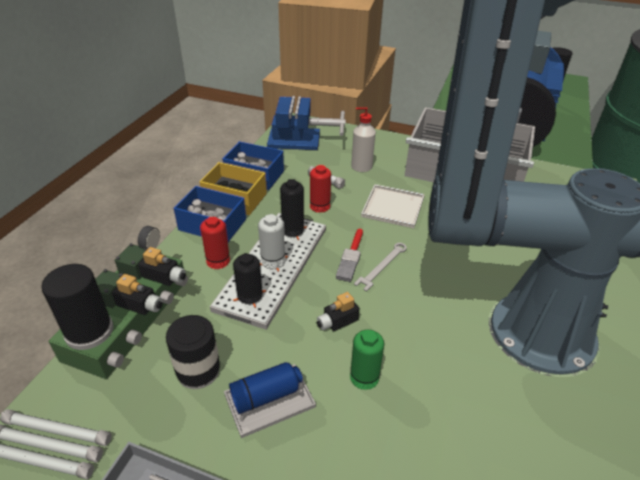

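The bowl-shaped candidates in the scene picture are red (238,221), red (298,314), green (464,235), black (280,238) and (368,289), and silver (323,260). The silver one fits: bare metal, on the rack's middle peg (side picture 271,241). The blue bowl lies in the cradle at scene (486,300) / side (266,387), with its hex end towards the robot. Next I'll confirm in an enlarged crop.

```bash
python3 - <<'E'
import cv2,numpy as np
s=cv2.imread("pics/scene0.png");d=cv2.imread("pics/side0.png")
def crop(im,x,y,w=100,h=75): return cv2.resize(im[y:y+h,x:x+w],(400,300),interpolation=cv2.INTER_CUBIC)
a=np.vstack([np.hstack([crop(s,275,225),crop(d,222,205)]),np.hstack([crop(s,435,262),crop(d,218,355)])])
cv2.imwrite("pics/crops.png",a)
E
```

```text
(no output)
```

View pics/crops.png

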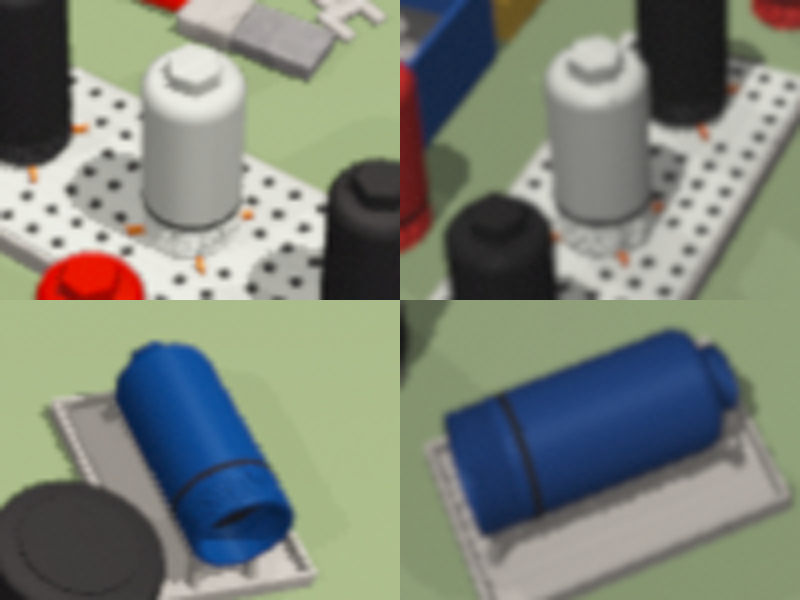

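```bash
cat > h.py <<'E'
import numpy as np,cv2
from scipy.optimize import minimize
from scipy.spatial.transform import Rotation as R
from bench import ctrl
P={c:ctrl.camera_params(c) for c in["scene","side"]}
def onz(c,px,z):
    p=P[c];T=p["world_from_camera"];d=T[:3,:3]@np.linalg.solve(p["mtx"],[*px,1]);o=T[:3,3]
    return o+d*(z-o[2])/d[2]
def proj(c,X):
    p=P[c];T=p["world_from_camera"];q=(X-T[:3,3])@T[:3,:3]@p["mtx"].T
    return q[:,:2]/q[:,2:]
def rot(): o=ctrl.get_obs();return R.from_quat(np.roll(o["eef_rot"],-1)),o["eef_pos"]
def wproj(X,o):  # world points to wrist pixels
    p=ctrl.camera_params("wrist");T=p["tool_from_camera"]
    r=R.from_quat(np.roll(o["eef_rot"],-1)).as_matrix()
    t=(X-o["eef_pos"])@r; q=(t-T[:3,3])@T[:3,:3]
    n=np.linalg.norm(q[:,:2],axis=1);th=np.arctan2(n,q[:,2]);f=p["mtx"][0,0]
    return q[:,:2]/n[:,None]*th[:,None]*f+p["mtx"][:2,2]
def bowlpts(m,ax):
    ax=np.array(ax)/np.linalg.norm(ax);a=np.array([0,0,1.]) if abs(ax[2])<.9 else np.array([1.,0,0])
    u=np.cross(ax,a);u/=np.linalg.norm(u);v=np.cross(ax,u);t=np.linspace(0,6.283,60)
    c=lambda h,r:m+ax*h+r*(np.cos(t)[:,None]*u+np.sin(t)[:,None]*v)
    return np.vstack([c(0,.03),c(.113,.03),c(.120,.025),c(.132,.0155)])
def fit(masks,ax_of,x0):
    def cost(x):
        s=0
        for c,m in masks.items():
            M=np.zeros(m.shape,np.uint8);X=bowlpts(*ax_of(x));h=cv2.convexHull(proj(c,X).astype(np.float32))
            cv2.fillConvexPoly(M,np.int32(h*16),1,cv2.LINE_8,4)
            s+=1-(M&m).sum()/max((M|m).sum(),1)
        return s
    n=len(x0);S=np.vstack([x0]+[np.array(x0)+np.eye(n)[i]*(.015 if i<2 else .15) for i in range(n)])
    r=minimize(cost,x0,method="Nelder-Mead",options=dict(initial_simplex=S,xatol=1e-5,fatol=1e-5));return r.x,r.fun
E
python3 - <<'E'
from h import *
print("al",onz("scene",(323.8,240.8),.157),onz("side",(270.8,217.5),.157))
print("short",onz("scene",(370,271),.142),onz("side",(247.5,260),.142))
print("long",onz("scene",(280,214),.177),onz("side",(292,185),.177))
for px in[(265,166),(299,184),(264,207),(230,188)]:print("traycorner",onz("scene",px,.014).round(3))
print("tray side",onz("side",(393,206),.006))
m0=onz("scene",(495,318.3),.051);m1=onz("side",(234.5,398.3),.051);e1=onz("side",(299.3,373.8),.051)
print("blue",m0,m1,e1)
masks={}
for c in["scene","side"]:
    hsv=cv2.cvtColor(cv2.imread(f"pics/{c}0.png"),cv2.COLOR_BGR2HSV)
    m=((hsv[...,0]>98)&(hsv[...,0]<128)&(hsv[...,1]>120)).astype(np.uint8)
    m=cv2.morphologyEx(m,cv2.MORPH_CLOSE,np.ones((5,5)))
    n,l,st,ce=cv2.connectedComponentsWithStats(m);k=l[(302,486) if c=="scene" else (387,266)]
    masks[c]=(l==k).astype(np.uint8);print(st[k])
ax=e1-m1
x,f=fit(masks,lambda x:(np.array([x[0],x[1],.051]),[np.cos(x[2]),np.sin(x[2]),0]),[*m1[:2],np.arctan2(ax[1],ax[0])])
print("blue fit mouth,axis yaw (mouth->boss)",x,f)
E
```

```text
al [0.63439156 0.03589719 0.157     ] [0.6348     0.03153145 0.157     ]
short [0.6410465  0.16121935 0.142     ] [0.62835821 0.16463257 0.142     ]
long [ 0.63666442 -0.08485551  0.177     ] [ 0.6288921  -0.07956731  0.177     ]
traycorner [ 0.349 -0.376  0.014]
traycorner [ 0.36  -0.239  0.014]
traycorner [ 0.499 -0.258  0.014]
traycorner [ 0.49  -0.392  0.014]
tray side [ 0.42062332 -0.31710575  0.006     ]
blue [0.52912262 0.42085357 0.051     ] [0.53380964 0.42050484 0.051     ] [0.44352255 0.3287572  0.051     ]
[ 464  273   44   55 1395]
[ 230  363   72   50 2067]
blue fit mouth,axis yaw (mouth->boss) [ 0.53663197  0.4221704  -2.37697195] 0.2732275357412406
```

Silver confirmed in the crop. Its centre is about (0.634, 0.034), z = 0.157 at the hexagon, and both cameras agree to 4 mm. The tray is at about (0.425, -0.316). The blue mouth is at about (0.535, 0.421), pointing at 44° yaw. Now I'll move above the aluminium bowl.

```bash

python3 -m pendant '[[[1,174,-99,0,0,0,0],[1,174,-99,0,0,0,0],[1,174,-99,0,0,0,0],[1,174,-99,0,0,0,0],[1,174,-99,0,0,0,0]]]'
python3 -m pendant '[[[1,174,-99,0,0,0,0],[1,174,-99,0,0,0,0],[1,174,-99,0,0,0,0],[1,174,-99,0,0,0,0],[1,174,-99,0,0,0,0]]]'
python3 -c "from bench import ctrl;print(ctrl.get_obs()['q'])"
python3 -m pendant '[[[1,174,-99,0,0,0,0],[1,174,-99,0,0,0,0],[1,174,-99,0,0,0,0],[1,174,-99,0,0,0,0],[1,174,-99,0,0,0,0]]]'
python3 -m pendant '[[[1,66,-38,0,0,0,-0.6],[1,66,-38,0,0,0,-0.6],[1,66,-38,0,0,0,-0.6],[1,66,-38,0,0,0,-0.6],[1,66,-38,0,0,0,-0.6]]]'
python3 -m pendant '[[[1,0,0,0,0,0,-0.529],[1,0,0,0,0,0,-0.529],[1,0,0,0,0,0,-0.529],[1,0,0,0,0,0,-0.529],[1,0,0,0,0,0,-0.529]]]'
cat >> h.py <<'E'
def goto(p,x,y):  # shift mm & rotvec in tool axes to TCP p with tool x,y axes in world
    r,c=rot();x=np.array(x,float);x/=np.linalg.norm(x);y=np.array(y,float);y-=x*(x@y);y/=np.linalg.norm(y)
    M=np.c_[x,y,np.cross(x,y)]
    return (r.inv().apply(np.array(p)-c)*1000).round(1),(r.inv()*R.from_matrix(M)).as_rotvec().round(4)
E
python3 - <<'E'
from h import *
o=ctrl.get_obs();print(o["q"],o["eef_pos"])
im=ctrl.camera("wrist");cv2.imwrite("pics/w1.png",im[:,:,::-1])
print(wproj(np.array([[.634,.034,.157],[.634,.034,.145],[.634,.159,.142],[.634,-.09,.177]]),o).round(0))
E
```

```text
time_s: 1.22
eef_pos: [0.3615, -0.354, 0.4048]
eef_rot: [-0.0, 0.976, 0.219, 0.0]
wrist_force: [1.1, -1.6, 0.4]
opening: 1.0
grasp_force: 0.0
time_s: 1.63
eef_pos: [0.4767, -0.1899, 0.4051]
eef_rot: [0.0, 0.976, 0.219, 0.0]
wrist_force: [0.4, -0.1, -0.1]
opening: 0.998
grasp_force: 0.0
[-6.10963177e-01  4.08132881e-02  1.76025856e+00  5.92156397e-04
  1.33977181e+00  5.17986515e-01]
time_s: 2.05
eef_pos: [0.5919, -0.026, 0.4049]
eef_rot: [-0.0, 0.976, 0.219, 0.0]
wrist_force: [0.8, -0.4, 0.0]
opening: 0.998
grasp_force: 0.0
time_s: 2.47
eef_pos: [0.6345, 0.0349, 0.4042]
eef_rot: [-0.0, 0.866, 0.501, -0.0]
wrist_force: [-0.3, -0.4, 0.6]
opening: 1.003
grasp_force: 0.0
time_s: 2.88
eef_pos: [0.6342, 0.0338, 0.4046]
eef_rot: [-0.0, 0.705, 0.709, -0.0]
wrist_force: [0.5, 0.1, -0.3]
opening: 1.001
grasp_force: 0.0
[-1.33270715e-01  3.12456157e-01  1.44654080e+00  1.29994872e-05
  1.38268358e+00 -1.38842703e-01] [0.63422625 0.03382802 0.40463407]
[[318. 250.]
 [318. 244.]
 [320.  48.]
 [317. 423.]]
```

View pics/w1.png

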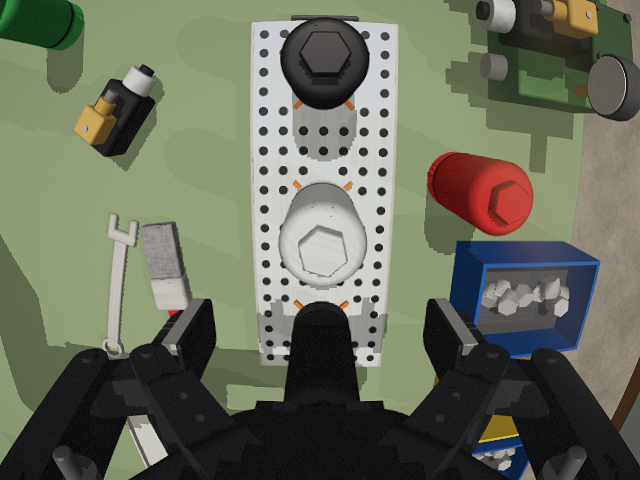

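The picture shows the aluminium hexagon at (323,251), within 3 mm of the prediction (318,250). The fingers straddle it along world x. Next: correct by 3 mm, descend, grip.

```bash

python3 -m pendant '[[[1,0,3,40,0,0,0],[1,0,3,70,0,0,0],[1,0,3,100,0,0,0],[1,0,3,125,0,0,0],[1,0,3,135,0,0,0]]]' | tail -5
python3 -m pendant '[[[1,0,0,0,0,0,0],[0,0,0,0,0,0,0],[0,0,0,0,0,0,0],[0,0,0,0,0,0,0],[0,0,0,0,0,0,0]]]'
python3 -m pendant '[[[0,0,0,0,0,0,0],[0,0,0,0,0,0,0],[0,0,0,0,0,0,0],[0,0,0,0,0,0,0],[0,0,0,0,0,0,0]]]'
python3 -c "from bench import ctrl;print(ctrl.get_obs()['q'])"
```

```text
eef_pos: [0.6356, 0.034, 0.2652]
eef_rot: [-0.003, 0.708, 0.706, -0.002]
wrist_force: [-1.4, 0.6, -1.0]
opening: 1.0
grasp_force: 0.0
time_s: 3.77
eef_pos: [0.638, 0.0337, 0.2724]
eef_rot: [0.002, 0.707, 0.707, 0.001]
wrist_force: [-1.9, 0.3, 7.3]
opening: 0.69
grasp_force: 63.8
time_s: 4.18
eef_pos: [0.638, 0.0337, 0.2724]
eef_rot: [0.002, 0.707, 0.707, 0.001]
wrist_force: [-2.5, -0.1, 6.6]
opening: 0.691
grasp_force: 63.9
[-1.32583714e-01  4.56413422e-01  1.53667081e+00 -6.79198455e-05
  1.14472088e+00 -1.31548478e-01]
```

```bash

python3 -m pendant '[[[0,0,0,-10,0,0,0],[0,0,0,-35,0,0,0],[0,0,0,-65,0,0,0],[0,0,0,-95,0,0,0],[0,0,0,-120,0,0,0]]]' 
python3 -m pendant '[[[0,0,0,-10,0,0,0],[0,0,-25,-10,0,0,0],[0,0,-60,-10,0,0,0],[0,0,-95,-10,0,0,0],[0,-15,-125,-10,0,0,0]]]'
python3 -m pendant '[[[0,-35,-9,0,0,0,0],[0,-70,-18,0,0,0,0],[0,-105,-27,0,0,0,0],[0,-140,-36,0,0,0,0],[0,-175,-45,0,0,0,0]]]' | tail -5
python3 -m pendant '[[[0,-35,-10,0,0,0,0],[0,-70,-20,0,0,0,0],[0,-105,-29,0,0,0,0],[0,-135,-37,0,0,0,0],[0,-160,-43,0,0,0,0]]]'
python3 -m pendant '[[[0,0,0,0,0,0,0],[0,0,0,0,0,0,0]]]'
python3 - <<'E'
from h import *
ctrl.camera("scene")
im=ctrl.camera("side");cv2.imwrite("pics/s2.png",im[120:330,200:480,::-1].repeat(2,0).repeat(2,1))
print(ctrl.get_obs()['q'])
E
```

```text
time_s: 4.6
eef_pos: [0.6372, 0.0339, 0.3926]
eef_rot: [0.001, 0.707, 0.707, 0.001]
wrist_force: [0.9, 0.1, -2.4]
opening: 0.692
grasp_force: 65.8
time_s: 5.02
eef_pos: [0.5098, 0.0206, 0.3985]
eef_rot: [-0.001, 0.707, 0.707, -0.0]
wrist_force: [-0.6, -0.8, -2.6]
opening: 0.688
grasp_force: 66.1
eef_pos: [0.4659, -0.1572, 0.3994]
eef_rot: [-0.0, 0.707, 0.707, 0.0]
wrist_force: [0.1, -0.5, -3.6]
opening: 0.692
grasp_force: 66.3
time_s: 5.85
eef_pos: [0.4226, -0.318, 0.3992]
eef_rot: [-0.0, 0.708, 0.706, -0.0]
wrist_force: [0.8, 0.3, -2.9]
opening: 0.691
grasp_force: 66.3
time_s: 6.02
eef_pos: [0.4231, -0.317, 0.399]
eef_rot: [-0.001, 0.708, 0.706, 0.0]
wrist_force: [0.9, 0.4, -2.9]
opening: 0.69
grasp_force: 66.4
[-8.64700480e-01  8.16831613e-02  1.72956609e+00  4.90291275e-04
  1.33185987e+00 -8.63759446e-01]
```

View pics/s2.png

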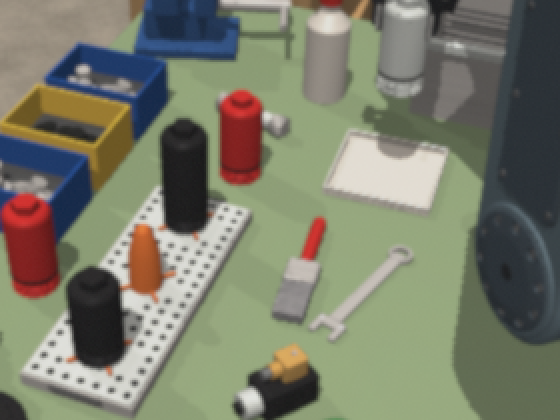

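Peg b is free (orange, crop (145,260)), the bowl hangs upright at crop (405,45), and the tray is empty. Lowering into the tray.

```bash

python3 -m pendant '[[[0,0,0,25,0,0,0],[0,0,0,55,0,0,0],[0,0,0,85,0,0,0],[0,0,0,110,0,0,0],[0,0,0,125,0,0,0]]]' | tail -5
python3 -m pendant '[[[0,0,0,8,0,0,0],[0,0,0,14,0,0,0],[0,0,0,18,0,0,0],[0,0,0,21,0,0,0],[0,0,0,22,0,0,0]]]'
python3 -m pendant '[[[0,0,0,0.5,0,0,0],[0,0,0,1,0,0,0],[0,0,0,1,0,0,0]]]'
```

```text
eef_pos: [0.4235, -0.3134, 0.2716]
eef_rot: [-0.002, 0.707, 0.708, 0.0]
wrist_force: [0.1, -0.2, -3.2]
opening: 0.693
grasp_force: 66.3
time_s: 6.95
eef_pos: [0.4242, -0.316, 0.2533]
eef_rot: [0.001, 0.707, 0.707, -0.0]
wrist_force: [0.0, -0.2, -3.2]
opening: 0.691
grasp_force: 66.4
time_s: 7.2
eef_pos: [0.424, -0.3162, 0.2522]
eef_rot: [0.001, 0.707, 0.707, -0.0]
wrist_force: [-0.2, -0.1, -4.5]
opening: 0.685
grasp_force: 66.4
```

```bash

python3 -m pendant '[[[0,0,0,0.5,0,0,0],[0,0,0,1,0,0,0],[0,0,0,1,0,0,0]]]' | sed -n '2p;4p'
python3 -m pendant '[[[0,0,0,0.5,0,0,0],[0,0,0,1,0,0,0],[0,0,0,1,0,0,0]]]'| sed -n '2p;4p'
```

```text
eef_pos: [0.424, -0.3164, 0.2518]
wrist_force: [-1.8, 1.3, 5.6]
eef_pos: [0.4241, -0.3166, 0.2517]
wrist_force: [-4.9, 3.2, 14.1]
```

```bash

python3 -m pendant '[[[0.75,0,0,-1,0,0,0],[0.85,0,0,-1,0,0,0],[1,0,0,-1,0,0,0],[1,0,0,-1,0,0,0],[1,0,0,-1,0,0,0]]]'| tail -2
python3 -m pendant '[[[1,0,0,-15,0,0,0],[1,0,0,-50,0,0,0],[1,0,0,-90,0,0,0],[1,0,0,-130,0,0,0],[1,0,0,-170,0,0,0]]]'
python3 - <<'E'
from h import *
from scipy.optimize import least_squares
D=[([.181536,1.60797,0,1.353769],[.24527,-.5198,.4038]),([.0408133,1.7602586,0,1.3397718],[.4767,-.1899,.4051]),([.312456,1.446541,0,1.382684],[.634226,.033828,.404634]),([.4564134,1.5366708,0,1.14472],[.638,.0337,.2724]),([.0816831,1.7295661,0,1.331860],[.4231,-.317,.399])]
o=ctrl.get_obs();D.append((o["q"][1:5],o["eef_pos"]))
d=.1177
def res(p):
    a1,d1,L2,L3=p;s=[]
    for q,e in D:
        r=np.sqrt(e[0]**2+e[1]**2-d*d)
        s+=[a1+L2*np.sin(q[0])+L3*np.sin(q[0]+q[1])-r,d1+L2*np.cos(q[0])+L3*np.cos(q[0]+q[1])-e[2]]
    return s
s=least_squares(res,[.05,.3,.4,.4]);print("a1,d1-d6,L2,L3",s.x.round(3),np.abs(s.fun).max())
im=ctrl.camera("scene")[:,:,::-1];cv2.imwrite("pics/sc3.png",im)
side=ctrl.camera("side")[:,:,::-1];cv2.imwrite("pics/sd3.png",side)
print(o["q"],o["eef_pos"])
def crop(im,x,y,w=100,h=75): return cv2.resize(im[y:y+h,x:x+w],(400,300),interpolation=cv2.INTER_CUBIC)
cv2.imwrite("pics/c3.png",np.vstack([np.hstack([crop(im,275,225),crop(side,222,215)]),np.hstack([crop(im,220,120),crop(side,350,140)])]))
E
```

```text
opening: 1.002
grasp_force: 0.0
time_s: 8.53
eef_pos: [0.4236, -0.3157, 0.4222]
eef_rot: [-0.0, 0.707, 0.707, 0.0]
wrist_force: [0.4, -0.9, -1.0]
opening: 1.002
grasp_force: 0.0
a1,d1-d6,L2,L3 [-0.013  0.114  0.408  0.512] 0.008634058330609151
[-8.65265611e-01  6.10965102e-02  1.70372714e+00  6.10608088e-05
  1.37750915e+00 -8.64303251e-01] [ 0.42363497 -0.31566757  0.42218491]
```

View pics/c3.png

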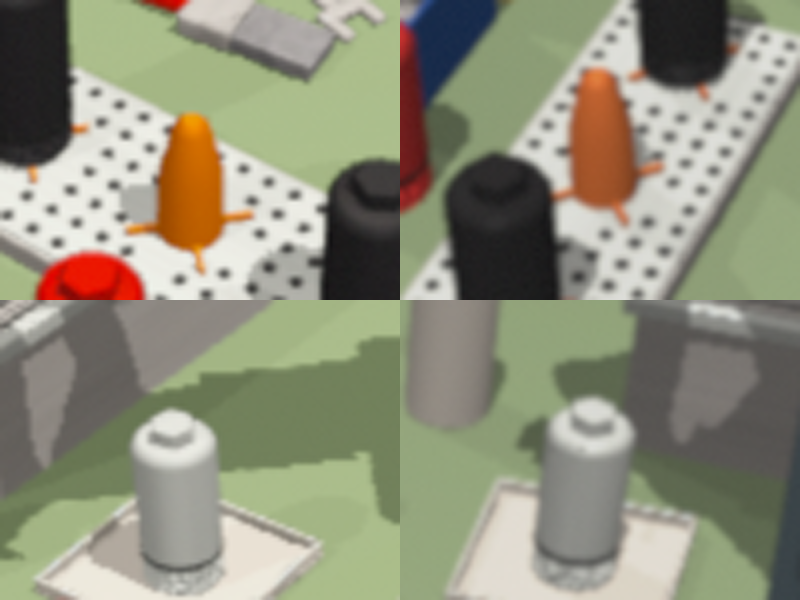

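Aluminium bowl stands in the tray (lower crops); peg tip at scene (323,254), side (271,233). Next I'll plan the blue pick: tool leaning 45° forward, so that a half-turn about the tool axis brings the mouth down. First I need to check the obstacles (green bowl, cartridge) and the joint solution.

```bash
cat >> h.py <<'E'
def Rm(o):return R.from_quat(np.roll(o["eef_rot"],-1))
def wrist(q):return R.from_euler("ZYZYZ",[q[0],q[1]+q[2],q[3],q[4],q[5]])
E
python3 - <<'E'
from h import *
print("peg tip",onz("scene",(323.3,254.5),.111),onz("side",(271.3,233),.111))
print("green top",onz("scene",(467,213),.13),onz("side",(369,334),.13))
print("cartr top",onz("scene",(453,324),.126),onz("side",(191,331),.126))
print("solenoid",onz("side",(345,302),.06),onz("scene",(403,236),.06))
o=ctrl.get_obs();C=wrist(o["q"]).inv()*Rm(o);print("C",C.as_rotvec())
o0=([-1.33631931e+00,1.81536509e-01,1.60797004,0,1.35376894,-.206300915],[-8.41e-4,.975811,.218612,-2.7e-5])
print("chk",((wrist(o0[0])*C).inv()*R.from_quat(np.roll(o0[1],-1))).magnitude())
def frame(z,y):
    z=z/np.linalg.norm(z);y=y-z*(y@z);y/=np.linalg.norm(y);return np.c_[np.cross(y,z),y,z]
def sol(tcp,M,d6=.1):
    w=tcp-d6*M[:,2];r=np.hypot(*w[:2]);rp=np.sqrt(r*r-.1177**2);q1=np.arctan2(w[1],w[0])-np.arcsin(.1177/r)
    zz=w[2]-.114-d6;D=np.hypot(rp,zz);a,b=.408,.512
    q3=np.pi-np.arccos((a*a+b*b-D*D)/(2*a*b));q2=np.arctan2(rp,zz)-np.arccos((a*a+D*D-b*b)/(2*a*D))
    e=(R.from_euler("ZY",[q1,q2+q3]).inv()*R.from_matrix(M)*C.inv()).as_euler("ZYZ")
    return np.r_[q1,q2,q3,e].round(2)
m=np.array([.534,.4215,.051]);yaw=.765;d=np.array([np.cos(yaw),np.sin(yaw),0]);Z=np.array([0,0,1.])
g=m-.088*d
for b in(40,45,50):
  for s in(1,-1):
    b_=np.radians(b);z=np.cos(b_)*d-np.sin(b_)*Z;M=frame(z,s*np.cross(Z,d))
    tcp=g-.155*z;print("pick",b,s,tcp.round(3),sol(tcp,M))
    for az in(10,25,40,60):
        h=np.array([np.cos(np.radians(az)),np.sin(np.radians(az)),0]);z2=np.sin(b_)*h-np.cos(b_)*Z
        M2=frame(z2,-s*np.cross(Z,h));gp=np.array([.636,.034,.113]);t2=gp-.155*z2
        print("   place",az,t2.round(3),sol(t2,M2))
E
```

```text
peg tip [0.63318217 0.03421293 0.111     ] [0.63552929 0.03209139 0.111     ]
green top [0.33071991 0.25228574 0.13      ] [0.3343631  0.25130053 0.13      ]
cartr top [0.65554192 0.36458333 0.126     ] [0.64752147 0.36301363 0.126     ]
solenoid [0.41841184 0.12980666 0.06      ] [0.42377107 0.13431732 0.06      ]Traceback (most recent call last):
  File "<stdin>", line 6, in <module>
  File "h.py", line 39, in wrist
    def wrist(q):return R.from_euler("ZYZYZ",[q[0],q[1]+q[2],q[3],q[4],q[5]])
                        ~~~~~~~~~~~~^^^^^^^^^^^^^^^^^^^^^^^^^^^^^^^^^^^^^^^^^
  File "scipy/spatial/transform/_rotation.pyx", line 1413, in scipy.spatial.transform._rotation.Rotation.from_euler
ValueError: Expected axis specification to be a non-empty string of upto 3 characters, got ZYZYZ
```

```bash
sed -i 's/^def wrist.*/def wrist(q):return R.from_euler("ZYZ",[q[0],q[1]+q[2],q[3]])*R.from_euler("YZ",[q[4],q[5]])/' h.py
cat > plan.py <<'E'
from h import *
C=R.from_quat([0,0,np.sin(np.pi/4),np.cos(np.pi/4)])
def frame(z,y):
    z=z/np.linalg.norm(z);y=y-z*(y@z);y/=np.linalg.norm(y);return np.c_[np.cross(y,z),y,z]
def sol(tcp,M,d6=.1):
    w=tcp-d6*M[:,2];r=np.hypot(*w[:2]);rp=np.sqrt(r*r-.1177**2);q1=np.arctan2(w[1],w[0])-np.arcsin(.1177/r)
    zz=w[2]-.114-d6;D=np.hypot(rp,zz);a,b=.408,.512
    q3=np.pi-np.arccos((a*a+b*b-D*D)/(2*a*b));q2=np.arctan2(rp,zz)-np.arccos((a*a+D*D-b*b)/(2*a*D))
    e=(R.from_euler("ZY",[q1,q2+q3]).inv()*R.from_matrix(M)*C.inv()).as_euler("ZYZ")
    return np.r_[q1,q2,q3,e].round(2)
m=np.array([.534,.4215,.051]);yaw=.765;Z=np.array([0,0,1.])
E
python3 - <<'E'
from plan import *
o=ctrl.get_obs();print("C",(wrist(o["q"]).inv()*Rm(o)).as_rotvec())
C=R.from_rotvec((wrist(o["q"]).inv()*Rm(o)).as_rotvec())
o0=([-1.33631931e+00,1.81536509e-01,1.60797004,0,1.35376894,-.206300915],[-8.41e-4,.975811,.218612,-2.7e-5])
print("chk",((wrist(o0[0])*C).inv()*R.from_quat(np.roll(o0[1],-1))).magnitude())
import plan;plan.C=C
d=np.array([np.cos(yaw),np.sin(yaw),0]);g=m-.088*d
for b in(40,45,50):
  for s in(1,-1):
    b_=np.radians(b);z=np.cos(b_)*d-np.sin(b_)*Z;M=frame(z,s*np.cross(Z,d))
    tcp=g-.155*z;print("pick",b,s,tcp.round(3),sol(tcp,M))
    for az in(10,25,40,60):
        h=np.array([np.cos(np.radians(az)),np.sin(np.radians(az)),0]);z2=np.sin(b_)*h-np.cos(b_)*Z
        M2=frame(z2,-s*np.cross(Z,h));gp=np.array([.636,.034,.113]);t2=gp-.155*z2
        print("   place",az,t2.round(3),sol(t2,M2))
E
```

```text
C [-1.97496317e-16 -1.34875533e-16  1.57079633e+00]
chk 3.0912527915099004e-05
pick 40 1 [0.385 0.278 0.151] [0.3  0.16 2.32 1.96 0.38 2.42]
   place 10 [0.538 0.017 0.232] [-0.24  0.13  2.09  0.8   0.37  0.49]
   place 25 [ 0.546 -0.008  0.232] [-0.32  0.16  2.06  0.93  0.58  0.11]
   place 40 [ 0.56  -0.03   0.232] [-0.37  0.22  1.98  0.92  0.79 -0.12]
   place 60 [ 0.586 -0.052  0.232] [-0.4   0.33  1.85  0.83  1.05 -0.34]
pick 40 -1 [0.385 0.278 0.151] [ 0.3   0.16  2.32  1.96  0.38 -0.72]
   place 10 [0.538 0.017 0.232] [-0.24  0.13  2.09  0.8   0.37 -2.66]
   place 25 [ 0.546 -0.008  0.232] [-0.32  0.16  2.06  0.93  0.58 -3.03]
   place 40 [ 0.56  -0.03   0.232] [-0.37  0.22  1.98  0.92  0.79  3.02]
   place 60 [ 0.586 -0.052  0.232] [-0.4   0.33  1.85  0.83  1.05  2.8 ]
pick 45 1 [0.391 0.285 0.161] [0.32 0.15 2.28 1.62 0.31 2.76]
   place 10 [0.528 0.015 0.223] [-0.25  0.12  2.14  1.14  0.33  0.14]
   place 25 [ 0.537 -0.012  0.223] [-0.34  0.16  2.1   1.14  0.58 -0.1 ]
   place 40 [ 0.552 -0.036  0.223] [-0.4   0.22  2.02  1.06  0.81 -0.26]
   place 60 [ 0.581 -0.061  0.223]
[... 405 characters left out ...]
1 [0.399 0.292 0.17 ] [ 0.33  0.15  2.23  1.2   0.29 -3.09]
   place 10 [0.519 0.013 0.213] [-0.27  0.12  2.19  1.52  0.33 -0.25]
   place 25 [ 0.528 -0.016  0.213] [-0.36  0.16  2.14  1.35  0.6  -0.31]
   place 40 [ 0.545 -0.042  0.213] [-0.43  0.23  2.05  1.2   0.84 -0.4 ]
   place 60 [ 0.577 -0.069  0.213] [-0.46  0.36  1.89  1.02  1.12 -0.52]
pick 50 -1 [0.399 0.292 0.17 ] [0.33 0.15 2.23 1.2  0.29 0.05]
   place 10 [0.519 0.013 0.213] [-0.27  0.12  2.19  1.52  0.33  2.89]
   place 25 [ 0.528 -0.016  0.213] [-0.36  0.16  2.14  1.35  0.6   2.83]
   place 40 [ 0.545 -0.042  0.213] [-0.43  0.23  2.05  1.2   0.84  2.74]
   place 60 [ 0.577 -0.069  0.213] [-0.46  0.36  1.89  1.02  1.12  2.62]
```

```bash

for i in 1 2 3; do python3 -m pendant '[[[1,195,-6,0,0,0,0],[1,195,-6,0,0,0,0],[1,195,-6,0,0,0,0],[1,195,-6,0,0,0,0],[1,195,-6,0,0,0,0]]]'|sed -n 2p; done
python3 -m pendant '[[[1,0,0,0,0,0,0.6],[1,0,0,0,0,0,0.6],[1,0,0,0,0,0,0.6],[1,0,0,0,0,0,0.6],[1,0,0,0,0,0,0.6]]]' | sed -n 2p
python3 -m pendant '[[[1,0,0,0,0,0,0.6],[1,0,0,0,0,0,0.6],[1,0,0,0,0,0,0.6],[1,0,0,0,0,0,0.6],[1,0,0,0,0,0,0.6]]]' | sed -n 2p
cat >> plan.py <<'E'
def pick(m,yaw,up=0,h=.088,b=45,s=1):
    d=np.array([np.cos(yaw),np.sin(yaw),0]);b=np.radians(b);z=np.cos(b)*d-np.sin(b)*Z
    return m-h*d-.155*z+up*Z,frame(z,s*np.cross(Z,d))
def rel(p,M):
    o=ctrl.get_obs();r=Rm(o)
    print("q",o["q"].round(2),"pos",o["eef_pos"].round(4));print("shift",(r.inv().apply(p-o["eef_pos"])*1000).round(1),"turn",(r.inv()*R.from_matrix(M)).as_rotvec().round(4))
E
python3 -c "
from plan import *
rel(*pick(m,yaw,.13));print(pick(m,yaw,.13)[0],sol(*pick(m,yaw,.13)))"
```

```text
eef_pos: [0.4173, -0.1181, 0.42]
eef_pos: [0.4113, 0.0769, 0.4204]
eef_pos: [0.4055, 0.2722, 0.4202]
eef_pos: [0.4063, 0.2692, 0.42]
eef_pos: [0.4064, 0.269, 0.42]
q [ 0.34 -0.03  1.8   0.    1.37  1.55] pos [0.4064 0.269  0.42  ]
shift [ -8.3 -19.9 129.4] turn [ 1.0582 -0.2148  2.5519]
[0.39145373 0.28465361 0.29060155] [ 0.32 -0.11  2.21  0.81  0.43 -2.66]
```

```bash
cat >> plan.py <<'E'
peg=np.array([.636,.0335,.025])
def pick2(up=0,h=.088,b=45,s=1,gam=0,m=m,yaw=yaw):
    d=np.array([np.cos(yaw),np.sin(yaw),0]);b=np.radians(b);g=np.radians(gam);n=np.cross(Z,d)
    k=-Z*np.cos(g)+n*np.sin(g);z=np.cos(b)*d+np.sin(b)*k
    return m-h*d-.155*z+up*Z,frame(z,s*np.cross(d,z)*-1)
def place(up=0,h=.088,b=45,s=1,az=25,peg=peg):
    a=np.radians(az);b=np.radians(b);hh=np.array([np.cos(a),np.sin(a),0]);z=np.sin(b)*hh-np.cos(b)*Z
    return peg+(h+up)*Z-.155*z,frame(z,-s*np.cross(Z,hh))
E
python3 - <<'E'
from plan import *
for b in(40,45,50,55):
  for gam in(-20,0,20,40):
    print(b,gam,"pick s=-1",[list(sol(*pick2(u,b=b,s=-1,gam=gam))[3:]) for u in(0,.06,.12)])
  for az in(25,40,50):
    print(b,az,"     place s=-1",[list(sol(*place(u,b=b,s=-1,az=az))[3:]) for u in(0,.06,.12)])
E
```

```text
40 -20 pick s=-1 [[np.float64(3.0), np.float64(0.28), np.float64(1.23)], [np.float64(2.83), np.float64(0.13), np.float64(1.4)], [np.float64(0.83), np.float64(0.05), np.float64(-2.87)]]
40 0 pick s=-1 [[np.float64(1.96), np.float64(0.38), np.float64(2.42)], [np.float64(1.55), np.float64(0.35), np.float64(2.86)], [np.float64(1.15), np.float64(0.39), np.float64(-3.0)]]
40 20 pick s=-1 [[np.float64(1.64), np.float64(0.66), np.float64(2.87)], [np.float64(1.45), np.float64(0.66), np.float64(3.12)], [np.float64(1.26), np.float64(0.69), np.float64(-2.92)]]
40 40 pick s=-1 [[np.float64(1.57), np.float64(0.94), np.float64(3.1)], [np.float64(1.46), np.float64(0.94), np.float64(-3.01)], [np.float64(1.36), np.float64(0.97), np.float64(-2.83)]]
40 25      place s=-1 [[np.float64(0.93), np.float64(0.58), np.float64(-3.03)], [np.float64(0.79), np.float64(0.67), np.float64(-2.86)], [np.float64(0.69), np.float64(0.76), np.float64(-2.73)]]
40 40      place s=-1 [[np.float64(0.92), np.float64(0.79), np.float64(3.02)], [np.float64(0.83), np.float64(0.87), np.float64(-3.13)], [np.float64(0.76), np.float64
[... 3486 characters left out ...]
loat64(-2.85)], [np.float64(1.11), np.float64(1.04), np.float64(-2.71)], [np.float64(1.04), np.float64(1.1), np.float64(-2.58)]]
55 25      place s=-1 [[np.float64(1.53), np.float64(0.64), np.float64(2.63)], [np.float64(1.35), np.float64(0.66), np.float64(2.86)], [np.float64(1.19), np.float64(0.7), np.float64(3.07)]]
55 40      place s=-1 [[np.float64(1.32), np.float64(0.88), np.float64(2.61)], [np.float64(1.22), np.float64(0.92), np.float64(2.77)], [np.float64(1.14), np.float64(0.97), np.float64(2.92)]]
55 50      place s=-1 [[np.float64(1.21), np.float64(1.03), np.float64(2.58)], [np.float64(1.14), np.float64(1.07), np.float64(2.71)], [np.float64(1.08), np.float64(1.13), np.float64(2.84)]]
```

```bash
python3 - <<'E'
from plan import *
p=pick2(.13,b=55);rel(*p);print(p[0],sol(*p),sol(*pick2(0,b=55)))
o=ctrl.get_obs();print(sol(o["eef_pos"],Rm(o).as_matrix()))
print([sol(*place(u,b=55,s=-1,az=40)) for u in(0,.1,.15,.18,.2)])
E
```

```text
q [ 0.34 -0.03  1.8   0.    1.37  1.55] pos [0.4064 0.269  0.42  ]
shift [ 10.8 -28.  112. ] turn [ 0.1224  0.6033 -0.3889]
[0.40638432 0.29898719 0.30796857] [ 0.35 -0.06  2.1   0.44  0.58  0.85] [0.35 0.16 2.18 0.81 0.33 0.45]
[ 0.34 -0.07  1.84  0.    1.37  1.55]
[array([-0.45,  0.24,  2.08,  1.32,  0.88,  2.61]), array([-0.45,  0.08,  2.03,  1.16,  0.95,  2.87]), array([-0.45,  0.02,  1.98,  1.1 ,  1.  ,  2.99]), array([-0.45, -0.02,  1.95,  1.06,  1.03,  3.06]), array([-0.45, -0.03,  1.93,  1.04,  1.05,  3.1 ])]
```

```bash

python3 -m pendant '[[[1,10,-28,30,0.10,0.5,-0.32],[1,10,-28,30,0.10,0.5,-0.32],[1,10,-28,30,0.10,0.5,-0.32],[1,10,-28,30,0.10,0.5,-0.32],[1,10,-28,30,0.10,0.5,-0.32]]]'
python3 -c "
from plan import *
p=pick2(.13,b=55);rel(*p)"
```

```text
time_s: 11.13
eef_pos: [0.4053, 0.2988, 0.3899]
eef_rot: [-0.094, 0.909, 0.332, 0.235]
wrist_force: [0.1, 0.2, -0.7]
opening: 1.001
grasp_force: 0.0
q [ 0.34 -0.12  1.98  0.26  0.81  1.08] pos [0.4053 0.2988 0.3899]
shift [-39.3   1.8  71.9] turn [ 0.0198  0.0988 -0.0595]
```

```bash

python3 -m pendant '[[[1,-39,2,72,0.02,0.099,-0.06],[1,-39,2,72,0.02,0.099,-0.06],[1,-39,2,72,0.02,0.099,-0.06],[1,-39,2,72,0.02,0.099,-0.06]]]'|sed -n 2,3p
python3 - <<'E'
from plan import *
p=pick2(.13,b=55);rel(*p)
o=ctrl.get_obs();im=ctrl.camera("wrist")[:,:,::-1].copy()
d=np.array([np.cos(yaw),np.sin(yaw),0])
for q in wproj(bowlpts(m,-d),o): cv2.circle(im,tuple(int(v) for v in q),1,(0,0,255),-1)
cv2.imwrite("pics/w4.png",im)
E
```

```text
eef_pos: [0.4052, 0.2982, 0.3055]
eef_rot: [-0.112, 0.887, 0.354, 0.273]
q [ 0.33 -0.    2.09  0.48  0.56  0.79] pos [0.4052 0.2982 0.3055]
shift [ 2.5  0.2 -1.3] turn [-0.003   0.0119 -0.0058]
```

View pics/w4.png

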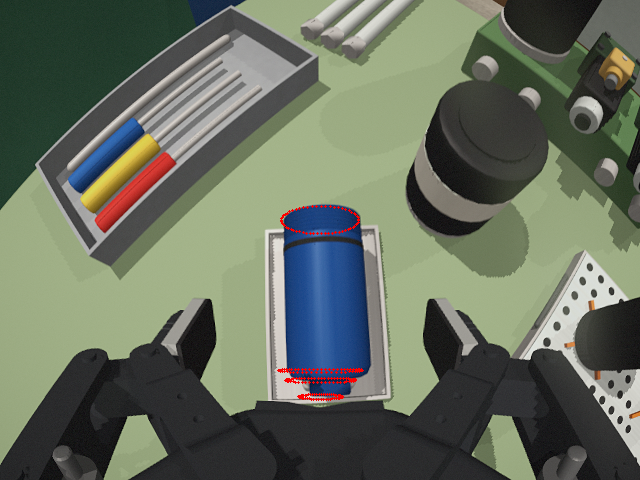

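Picture: the blue bowl lies with its mouth at (323,220) and shoulder at (330,368). My overlay sits at (320,220)/(320,370), so yaw is a few hundredths of a rad off. I'll refine the pose with a fit in this view.

```bash
python3 - <<'E'
from plan import *
o=ctrl.get_obs();im=ctrl.camera("wrist")[:,:,::-1]
hsv=cv2.cvtColor(im.copy(),cv2.COLOR_BGR2HSV)
M=((hsv[...,0]>98)&(hsv[...,0]<128)&(hsv[...,1]>120)).astype(np.uint8)
M=cv2.morphologyEx(M,cv2.MORPH_CLOSE,np.ones((9,9)));n,l,st,_=cv2.connectedComponentsWithStats(M)
M=(l==l[300,325]).astype(np.uint8);print(st[l[300,325]]);M[385:]=0
def cost(x):
    d=np.array([np.cos(x[2]),np.sin(x[2]),0]);q=bowlpts(np.array([x[0],x[1],.051]),-d)
    # body + boss as separate hulls
    A=np.zeros_like(M)
    for k in(q[:180],np.vstack([q[120:180]*.0+ (np.array([x[0],x[1],.051])-d*.12)+(q[180:]-q[180:].mean(0)),q[180:]])):
        cv2.fillConvexPoly(A,np.int32(cv2.convexHull(wproj(k,o).astype(np.float32))*16),1,cv2.LINE_8,4)
    A[385:]=0
    return 1-(A&M).sum()/(A|M).sum()
x0=np.array([m[0],m[1],yaw]);r=minimize(cost,x0,method="Nelder-Mead",options=dict(initial_simplex=np.array([x0,x0+[.01,0,0],x0+[0,.01,0],x0+[0,0,.08]]),xatol=1e-5,fatol=1e-5))
print(r.x,r.fun)
m=np.array([r.x[0],r.x[1],.051]);
for u in(.13,.06,0): rel(*pick2(u,b=55,m=m,yaw=r.x[2]))
E
```

```text
[  283   210    85   190 13994]
[0.53535697 0.42163151 0.81317237] 0.027540223220756666
q [ 0.33 -0.01  2.08  0.47  0.56  0.79] pos [0.4075 0.2992 0.3101]
shift [-0.9  8.7  2. ] turn [ 0.0278  0.0032 -0.0427]
q [ 0.33 -0.01  2.08  0.47  0.56  0.79] pos [0.4075 0.2992 0.3101]
shift [-40.9   8.8  59.4] turn [ 0.0278  0.0032 -0.0427]
q [ 0.33 -0.01  2.08  0.47  0.56  0.79] pos [0.4075 0.2992 0.3101]
shift [-75.1   8.9 108.7] turn [ 0.0278  0.0032 -0.0427]
```

```bash

python3 -m pendant '[[[1,-15,9,20,0.028,0.003,-0.043],[1,-35,9,48,0.028,0.003,-0.043],[1,-52,9,75,0.028,0.003,-0.043],[1,-60,9,87,0.028,0.003,-0.043],[1,-60,9,87,0.028,0.003,-0.043]]]'
python3 -c "
from plan import *
rel(*pick2(0,b=55,m=np.array([.5354,.4216,.051]),yaw=.813))"
```

```text
time_s: 11.98
eef_pos: [0.4132, 0.2929, 0.2021]
eef_rot: [-0.119, 0.876, 0.378, 0.275]
wrist_force: [0.5, -0.1, 0.4]
opening: 1.002
grasp_force: 0.0
q [0.3  0.23 2.11 0.86 0.38 0.31] pos [0.4132 0.2929 0.2021]
shift [-13.4   0.4  20.1] turn [-0.0024  0.0024 -0.0001]
```

```bash

python3 -m pendant '[[[1,-5,0,8,0,0,0],[1,-10,0,15,0,0,0],[1,-13,0,20,0,0,0],[1,-13,0,20,0,0,0],[1,-13,0,20,0,0,0]]]'
python3 -c "
from plan import *
rel(*pick2(0,b=55,m=np.array([.5354,.4216,.051]),yaw=.813))"
```

```text
time_s: 12.4
eef_pos: [0.4152, 0.2941, 0.1817]
eef_rot: [-0.119, 0.875, 0.378, 0.278]
wrist_force: [0.1, -0.4, 1.6]
opening: 1.002
grasp_force: 0.0
q [0.3  0.28 2.11 0.97 0.35 0.19] pos [0.4152 0.2941 0.1817]
shift [-3.5 -0.3  2.1] turn [ 0.0002 -0.0031  0.002 ]
```

```bash

python3 -m pendant '[[[1,-3,0,2,0,0,0],[0.8,-3,0,2,0,0,0],[0,-3,0,2,0,0,0],[0,-3,0,2,0,0,0],[0,-3,0,2,0,0,0]]]' >/dev/null
python3 -m pendant '[[[0,0,0,0,0,0,0],[0,0,0,0,0,0,0],[0,0,0,0,0,0,0],[0,0,0,0,0,0,0],[0,0,0,0,0,0,0]]]'
python3 -c "
from plan import *
rel(*pick2(.1,b=55,m=np.array([.5354,.4216,.051]),yaw=.813))"
```

```text
time_s: 13.23
eef_pos: [0.4128, 0.2927, 0.1767]
eef_rot: [-0.119, 0.876, 0.378, 0.276]
wrist_force: [-4.1, -1.1, 7.8]
opening: 0.687
grasp_force: 62.7
q [0.3  0.29 2.11 1.   0.35 0.16] pos [0.4128 0.2927 0.1767]
shift [ 59.    0.4 -82.4] turn [-0.0014 -0.0004  0.0011]
```

```bash

python3 -m pendant '[[[0,6,0,-8,0,0,0],[0,20,0,-28,0,0,0],[0,35,0,-50,0,0,0],[0,49,0,-70,0,0,0],[0,60,0,-85,0,0,0]]]'|tail -3
python3 -m pendant '[[[0,18,0,-25,0,0,0],[0,30,0,-43,0,0,0],[0,38,0,-54,0,0,0],[0,40,0,-57,0,0,0],[0,40,0,-57,0,0,0]]]'
python3 - <<'E'
from plan import *
p=place(.18,b=55,s=1,az=40);rel(*p);print(p[0],sol(*p))
im=ctrl.camera("scene")[:,:,::-1];sd=ctrl.camera("side")[:,:,::-1]
cv2.imwrite("pics/s5.png",np.hstack([cv2.resize(im[120:360,330:570],(400,400)),cv2.resize(sd[200:440,170:410],(400,400))]))
E
```

```text
wrist_force: [0.8, 0.8, -2.8]
opening: 0.684
grasp_force: 66.2
time_s: 14.07
eef_pos: [0.413, 0.2927, 0.3502]
eef_rot: [-0.119, 0.876, 0.378, 0.276]
wrist_force: [-0.3, 0.3, -3.7]
opening: 0.686
grasp_force: 66.1
q [ 0.3  -0.07  2.05  0.47  0.67  0.76] pos [0.413  0.2927 0.3502]
shift [-114.3  325.4 -118.5] turn [-0.0821  0.3488  0.083 ]
[ 0.53873643 -0.04811382  0.38190435] [-0.45 -0.02  1.95  1.06  1.03 -0.09]
```

View pics/s5.png

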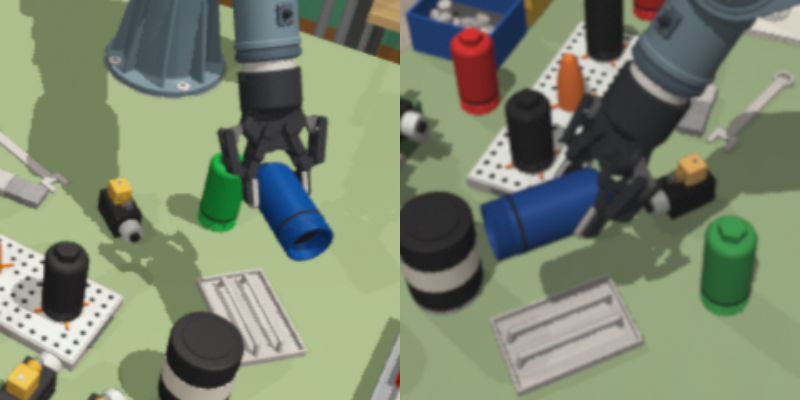

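The bowl is gripped level, with the cradle empty below it (right half, (545,210)). Now to transit above the peg.

```bash

python3 -m pendant '[[[0,-10,30,-10,-0.01,0.035,0.01],[0,-22,62,-22,-0.02,0.07,0.02],[0,-34,96,-34,-0.03,0.105,0.03],[0,-45,130,-47,-0.035,0.14,0.035],[0,-57,163,-59,-0.04,0.174,0.04]]]'|sed -n 2,4p
python3 - <<'E'
from plan import *
rel(*place(.18,b=55,s=1,az=40))
E
```

```text
eef_pos: [0.4761, 0.1208, 0.3637]
eef_rot: [-0.14, 0.858, 0.342, 0.356]
wrist_force: [0.7, 0.8, -5.2]
q [-0.17 -0.12  2.1   0.86  0.84  0.15] pos [0.4761 0.1208 0.3637]
shift [-37.5 165.8 -62.3] turn [-0.0431  0.1754  0.041 ]
```

```bash

python3 -m pendant '[[[0,-9,35,-12,-0.01,0.035,0.01],[0,-17,70,-24,-0.02,0.07,0.02],[0,-25,105,-37,-0.03,0.105,0.03],[0,-32,138,-50,-0.035,0.14,0.035],[0,-37,162,-61,-0.043,0.175,0.041]]]'|sed -n 2,4p
for i in 1 2 3; do python3 -m pendant '[[[0,0,0,0,0,0,0.1],[0,0,0,0,0,0,0.2],[0,0,0,0,0,0,0.3],[0,0,0,0,0,0,0.4],[0,0,0,0,0,0,0.5]]]'|sed -n 3p; done
python3 - <<'E'
from plan import *
rel(*place(.16,b=55,s=-1,az=40))
E
```

```text
eef_pos: [0.5377, -0.0461, 0.3813]
eef_rot: [-0.157, 0.834, 0.302, 0.434]
wrist_force: [0.8, 0.4, -3.1]
eef_rot: [-0.261, 0.884, 0.085, 0.379]
eef_rot: [-0.347, 0.877, -0.136, 0.303]
eef_rot: [-0.411, 0.816, -0.349, 0.208]
q [-0.52  0.02  1.96  1.08  1.06  1.33] pos [ 0.5369 -0.0429  0.3807]
shift [ 4.1 16.7  9.2] turn [ 0.0031 -0.0017  1.6348]
```

```bash

for i in 1 2 3; do python3 -m pendant '[[[0,0,0,0,0,0,0.1],[0,0,0,0,0,0,0.2],[0,0,0,0,0,0,0.3],[0,0,0,0,0,0,0.4],[0,0,0,0,0,0,0.5]]]'|sed -n 3p; done
python3 - <<'E'
from plan import *
rel(*place(.16,b=55,s=-1,az=40));rel(*place(.12,b=55,s=-1,az=40))
im=ctrl.camera("scene")[:,:,::-1];sd=ctrl.camera("side")[:,:,::-1]
cv2.imwrite("pics/sc6.png",im);cv2.imwrite("pics/sd6.png",sd)
cv2.imwrite("pics/s6.png",np.hstack([cv2.resize(im[130:330,240:440],(400,400)),cv2.resize(sd[100:300,180:380],(400,400))]))
E
```

```text
eef_rot: [-0.45, 0.704, -0.54, 0.099]
eef_rot: [0.46, -0.549, 0.698, 0.015]
eef_rot: [0.442, -0.359, 0.812, 0.128]
q [-0.52  0.02  1.96  1.08  1.06  2.83] pos [ 0.5369 -0.0429  0.3807]
shift [17.  -2.9  9.2] turn [ 0.0009 -0.003   0.1349]
q [-0.52  0.02  1.96  1.08  1.06  2.83] pos [ 0.5369 -0.0429  0.3807]
shift [49.4  1.5 32.3] turn [ 0.0009 -0.003   0.1349]
```

View pics/s6.png

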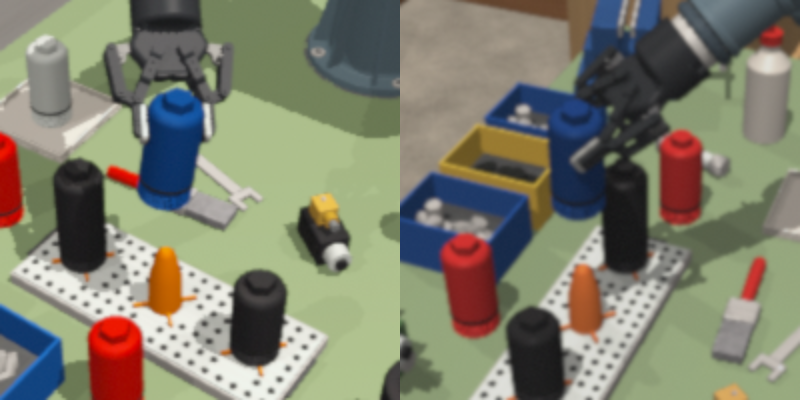

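The blue bowl is mouth-down above the orange peg (crop (170,150) and (577,160)), short of upright by the remaining 0.135 rad. I'll finish the turn, lower to 12 cm, then measure the bowl's pose against the peg.

```bash

python3 -m pendant '[[[0,12,0,8,0,0,0.05],[0,25,0,16,0,0,0.1],[0,38,1,25,0,0,0.135],[0,46,1,30,0,0,0.135],[0,49,1,32,0,0,0.135]]]'|sed -n 2,4p
python3 -m pendant '[[[0,0,0,0,0,0,0],[0,0,0,0,0,0,0]]]'|sed -n 2,4p
python3 - <<'E'
from plan import *
rel(*place(.12,b=55,s=-1,az=40))
# bowl pose from kinematics (grasp slip-free)
o=ctrl.get_obs();masks={};
for c,pt in(("scene",None),("side",None)):
    im=ctrl.camera(c);cv2.imwrite(f"pics/{c}7.png",im[:,:,::-1]);hsv=cv2.cvtColor(im,cv2.COLOR_RGB2HSV)
    M=((hsv[...,0]>98)&(hsv[...,0]<128)&(hsv[...,1]>120)).astype(np.uint8)
    M=cv2.morphologyEx(M,cv2.MORPH_CLOSE,np.ones((7,7)));n,l,st,_=cv2.connectedComponentsWithStats(M)
    u,v=proj(c,np.array([[.636,.034,.185]]))[0].astype(int);k=l[v,u];print(c,st[k],k);masks[c]=(l==k).astype(np.uint8)
f=lambda x:(np.array([x[0],x[1],x[4]+.145]),[x[2],x[3],1])
x,c=fit(masks,f,[.636,.034,0.,0.,0.]);print(x.round(4),c)
for cc in masks:
    x1,c1=fit({cc:masks[cc]},lambda x:(np.array([x[0],x[1],.145]),[x[2],x[3],1]),[.636,.034,0.,0.]);print(cc,x1.round(4),c1)
E
```

```text
eef_pos: [0.5391, -0.0485, 0.3217]
eef_rot: [0.433, -0.306, 0.833, 0.157]
wrist_force: [0.4, 0.3, -4.7]
eef_pos: [0.54, -0.0488, 0.3248]
eef_rot: [0.434, -0.307, 0.832, 0.156]
wrist_force: [0.6, 0.8, -3.9]
q [-0.53  0.13  1.99  1.15  1.01  2.82] pos [ 0.54   -0.0488  0.3248]
shift [2.7 1.3 1.2] turn [-0.0005 -0.0004  0.0081]
scene [ 310  195   27   58 1342] 5
side [ 223   98   93  130 3354] 2
[0.6311 0.0347 0.0872 0.0212 0.005 ] 0.7885425316672305
scene [0.6277 0.0323 0.0743 0.0182] 0.09385550303848755
side [ 0.6363  0.0233  0.0713 -0.0027] 0.6772202844110544
```

```bash
cat > wf.py <<'E'
from plan import *
o=ctrl.get_obs();im=ctrl.camera("wrist")[:,:,::-1].copy();cv2.imwrite("pics/w8.png",im);r=Rm(o).as_matrix()
hsv=cv2.cvtColor(im,cv2.COLOR_BGR2HSV)
M=((hsv[...,0]>98)&(hsv[...,0]<128)&(hsv[...,1]>120)).astype(np.uint8)
M=cv2.morphologyEx(M,cv2.MORPH_CLOSE,np.ones((9,9)))
def pose(x): # h,b,dy,dz -> world mouth, axis(up)
    b=x[1];a=np.array([np.sin(b)*SX,x[4],-np.cos(b)]) # axis mouth->boss in tool
    a/=np.linalg.norm(a);g=np.array([0,x[2],.155+x[3]]);return o["eef_pos"]+r@(g-a*x[0]),r@a
SX=1
if (r@np.array([np.sin(.96),0,-np.cos(.96)]))[2]<.9: SX=-1
x0=np.array([.088,np.radians(55),0,0,0.]);mm,ax=pose(x0);print("nominal",mm.round(4),ax.round(3))
A0=np.zeros_like(M);cv2.fillConvexPoly(A0,np.int32(cv2.convexHull(wproj(bowlpts(mm,ax),o).astype(np.float32))),1)
roi=cv2.dilate(A0,np.ones((31,31)));M&=roi;n,l,st,_=cv2.connectedComponentsWithStats(M)
k=1+np.argmax(st[1:,4]);M=(l==k).astype(np.uint8);print(st[k],A0.sum())
occl=((im.max(2)<75)).astype(np.uint8);occl=cv2.morphologyEx(occl,cv2.MORPH_OPEN,np.ones((9,9)))
V=(roi>0)&(occl==0)
def cost(x):
    q=bowlpts(*pose(x));A=np.zeros_like(M)
    for t in(q[:180],q[120:]):cv2.fillConvexPoly(A,np.int32(cv2.convexHull(wproj(t,o).astype(np.float32))*16),1,cv2.LINE_8,4)
    return 1-((A&M)*V).sum()/((A|M)*V).sum()+((x[3]/.004)**2+(x[2]/.004)**2)*.002
S=np.array([x0]+[x0+np.eye(5)[i]*[.008,.08,.002,.002,.05][i] for i in range(5)])
rr=minimize(cost,x0,method="Nelder-Mead",options=dict(initial_simplex=S,xatol=1e-5,fatol=1e-6,maxiter=600))
mm,ax=pose(rr.x);print(rr.x.round(4),cost(x0),rr.fun);print("mouth",mm.round(4),"axis",ax.round(4))
for t in wproj(bowlpts(mm,ax),o):cv2.circle(im,tuple(int(v) for v in t),1,(0,0,255),-1)
cv2.imwrite("pics/w8o.png",im)
E
python3 wf.py
```

```text
nominal [0.6381 0.0322 0.1488] [-0.006  0.006  1.   ]
[  238    86   163   322 45547] 49151
[ 8.790e-02  9.701e-01 -4.000e-04 -5.100e-03 -7.300e-03] 0.03514461579191208 0.02070531523447585
mouth [0.634  0.0291 0.1519] axis [0.0069 0.0072 1.    ]
```

Wrist fit: bowl tilt is about 0.01 rad, with the mouth within about 3 mm of the peg axis and the taper capturing ±14 mm. Next: a 2 mm correction, then lower in steps, watching the force.

```bash

python3 -m pendant '[[[0,11,1.5,9,0,0,0],[0,22,1.5,16.5,0,0,0],[0,33,1.5,24,0,0,0],[0,41,1.5,30,0,0,0],[0,49,1.5,35.5,0,0,0]]]'|sed -n 2,4p
python3 -m pendant '[[[0,6,0,4,0,0,0],[0,12,0,8.5,0,0,0],[0,16.5,0,11.5,0,0,0],[0,16.5,0,11.5,0,0,0]]]'|sed -n 2,4p
python3 wf.py
```

```text
eef_pos: [0.5401, -0.0472, 0.2646]
eef_rot: [0.435, -0.307, 0.832, 0.155]
wrist_force: [0.1, 0.1, -3.3]
eef_pos: [0.5397, -0.0472, 0.2434]
eef_rot: [0.434, -0.306, 0.833, 0.156]
wrist_force: [-0.9, 0.1, -3.6]
nominal [0.6371 0.0339 0.0664] [-0.003  0.005  1.   ]
[  238    86   163   324 45549] 49168
[ 8.860e-02  9.755e-01  3.000e-04 -4.000e-04  2.600e-03] 0.024948500801098672 0.017046977157101892
mouth [0.6358 0.0329 0.066 ] axis [0.0074 0.0171 0.9998]
```

```bash

python3 -m pendant '[[[0,5,0,3.5,0,0,0],[0,11,0,7.5,0,0,0],[0,16,0,11,0,0,0],[0,16,0,11,0,0,0]]]'|sed -n 2,4p
python3 -m pendant '[[[0,4,0,3,0,0,0],[0,8,0,5.7,0,0,0],[0,11,0,7.7,0,0,0],[0,11,0,7.7,0,0,0]]]'|sed -n 2,4p
```

```text
eef_pos: [0.5393, -0.0473, 0.2233]
eef_rot: [0.434, -0.306, 0.833, 0.157]
wrist_force: [-0.2, 0.4, -3.2]
eef_pos: [0.5396, -0.0474, 0.2105]
eef_rot: [0.434, -0.306, 0.833, 0.156]
wrist_force: [-0.5, 0.6, -3.7]
```

```bash

python3 -m pendant '[[[0,2,0,1.5,0,0,0],[0,4,0,2.8,0,0,0],[0,4.9,0,3.4,0,0,0],[0,4.9,0,3.4,0,0,0]]]'|sed -n 2,4p
python3 -m pendant '[[[0,0.8,0,0.6,0,0,0],[0,1.2,0,0.9,0,0,0],[0,1.2,0,0.9,0,0,0]]]'|sed -n 2,4p
python3 -m pendant '[[[0,0.4,0,0.3,0,0,0],[0,0.8,0,0.6,0,0,0],[0,0.8,0,0.6,0,0,0]]]'|sed -n 2,4p
```

```text
eef_pos: [0.5398, -0.0476, 0.2052]
eef_rot: [0.434, -0.306, 0.833, 0.156]
wrist_force: [-0.2, 1.0, -4.4]
eef_pos: [0.5401, -0.0476, 0.2042]
eef_rot: [0.435, -0.307, 0.832, 0.156]
wrist_force: [-1.3, 0.6, -1.5]
eef_pos: [0.5403, -0.0476, 0.2039]
eef_rot: [0.435, -0.307, 0.832, 0.156]
wrist_force: [-6.0, -0.5, 5.2]
```

```bash

python3 -m pendant '[[[0,0.4,0,0.3,0,0,0],[0,0.8,0,0.6,0,0,0],[0,0.8,0,0.6,0,0,0]]]'|sed -n 2,4p
python3 wf.py
```

```text
eef_pos: [0.5405, -0.0476, 0.2036]
eef_rot: [0.436, -0.307, 0.831, 0.157]
wrist_force: [-9.8, -0.9, 11.8]
nominal [0.6386 0.0339 0.0271] [-0.007  0.003  1.   ]
[  238    84   163   324 45704] 49150
[ 8.860e-02  9.857e-01  5.000e-04 -5.000e-04  3.700e-03] 0.029301277235161516 0.01635057369797362
mouth [0.6365 0.0323 0.0268] axis [0.0102 0.0227 0.9997]
```

Seated: 12 N contact, rim at about 0.026. Releasing and backing off along the tool axis.

```bash

python3 -m pendant '[[[0.75,0,0,0,0,0,0],[0.85,0,0,0,0,0,0],[1,0,0,0,0,0,0],[1,0,0,0,0,0,0],[1,0,0,0,0,0,0]]]'|tail -3
python3 -m pendant '[[[1,0,0,-10,0,0,0],[1,0,0,-35,0,0,0],[1,0,0,-65,0,0,0],[1,0,0,-95,0,0,0],[1,0,0,-125,0,0,0]]]'|sed -n 2,4p
python3 -m pendant '[[[1,0,0,-5,0,0,0],[1,0,0,-5,0,0,0],[1,0,0,-5,0,0,0]]]'|sed -n 1,4p
python3 - <<'E'
from h import *
im=ctrl.camera("scene")[:,:,::-1];sd=ctrl.camera("side")[:,:,::-1]
f=lambda a,x,y,w,h:cv2.resize(a[y:y+h,x:x+w],(400,300),interpolation=cv2.INTER_CUBIC)
cv2.imwrite("pics/s9.png",np.vstack([np.hstack([f(im,275,225,100,75),f(sd,222,205,100,75)]),np.hstack([f(im,130,100,400,300),f(sd,130,100,400,300)])]))
E
```

```text
wrist_force: [-1.1, -0.9, 0.1]
opening: 0.996
grasp_force: 0.0
eef_pos: [0.4603, -0.1139, 0.2744]
eef_rot: [0.434, -0.307, 0.833, 0.156]
wrist_force: [0.9, -0.4, 0.7]
time_s: 22.02
eef_pos: [0.4584, -0.1163, 0.2767]
eef_rot: [0.435, -0.306, 0.833, 0.155]
wrist_force: [1.0, -0.3, 0.8]
```

View pics/s9.png

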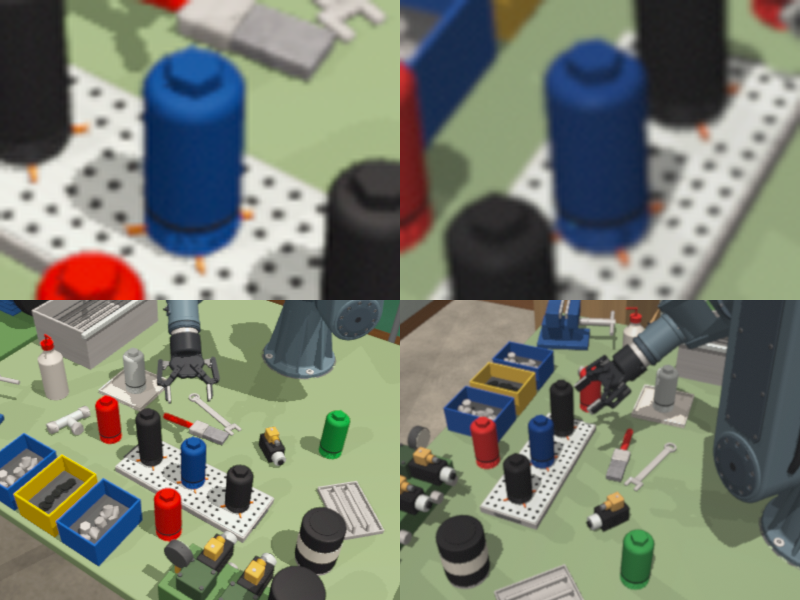

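The blue bowl sits upright on peg b exactly where the aluminium one stood, with its hexagon at the same crop pixels, (193,68) and (597,55). The aluminium bowl is upright in the tray, the black bowls and the other things are unmoved, and the gripper is clear.

```bash
python3 -c "
from bench import ctrl;print(ctrl.hand_in())"
```

```text
the job is handed in; nothing more can be done
None
```

I handed the job in at about 22 s (no verdict was returned): the aluminium bowl stands mouth down in the tray, the blue bowl is seated mouth down on the freed middle peg, and nothing else on the bench appears to have moved.

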